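# Service a printer rail: two keys, then press the grease coupler home and hold

### The arm

A 6-joint arm with a two-finger parallel gripper is mounted at the origin on the work surface. World frame = base frame: x ahead of the robot, y to its left, z up, the work surface at z = 0. Lengths are in m, angles in degrees, forces in N, time in s.
With the tool pointing down it reaches from about 0.3 to 0.75 m from the base axis. Payload 8.5 kg.
Tool frame: the origin (TCP) lies between the finger pads; the fingertips stand 17 mm ahead of it and the grasp point (between the pads) lies 2 mm behind it; z points along the fingers, y is the direction in which the jaws open and shut (so a half turn about z gives the same grasp; the last joint's range is limited). The gripper opens to 85 mm and grips with 20 to 120 N. Pads are 22 mm wide; open, the fingers measure 114 mm over their backs; the gripper's body (76 mm by 85 mm) begins 54 mm behind the grasp point. The pads swing forward as they close: fully open they stand 13 mm farther back than shut.
Start: joints at [-79.143, 21.807, 74.336, -0, 83.858, -12.336], TCP at [0.217, -0.506, 0.248] pointing down, gripper open.
Joint ranges: [-178.18, 178.18], [-50.72, 133.34], [12.68, 142.11], [-81.47, 261.47], [9.98, 163.14], [-165.26, 165.26]. Speed limits (degrees/s): [136.94, 136.94, 180, 180, 180, 180].

### API

Orientations are given as a 3x3 rotation matrix whose columns are the frame's x, y, z axes.
In Python, from rig import readout, eyes, env gives the robot as it stands.
- The arm moves only by the tool arm_command, never from a script. Its argument "rows" is text: rows parted by semicolons, each of 7 numbers parted by spaces: the closure, from 0 (fully open) to 1 (shut), then the shift along the tool's x, y, z in mm, then the turn, a rotation vector about the tool's x, y, z in degrees. In form: grip dx dy dz rx ry rz; .... A call has 1 to 5 rows; each row shifts and turns the commanded pose from where the row before left it, along the tool's axes as they then stand; what a row does not reach is not made up. A row lasts 1/12 s, in which the tool goes at most 41.7 mm and 7.16 degrees, less where a joint would pass 70% of its speed; a pose out of reach is approached as far as the arm can. A call with a gripper value outside its range is refused whole. The fingers move at their own pace and stop on an object; "squeeze" is the grip in N (left out, the last holds). Time passes only in rows, so rows that do not move let the fingers close. It gives the time, the measured TCP pose, the force and the opening at its end, in the units of the state.
- readout.observe(): the state, without advancing time (a new reading comes with each control period).
- eyes.get_image(name): name is "side" or "top" or "wrist"; returns the picture (480x640x3 uint8, red, green, blue); there is no depth.
- eyes.camera_model(name): a dict with "mtx" (3x3 intrinsics, pixels), "k1" (the pictures are not rectified: a ray, as slopes to the right and down, at radius r is drawn at 1 + k1 r^2 times it, then the intrinsics apply), "view" (4x4, takes a point from world to camera coordinates). Camera axes: x right, y up, looking along -z (the intrinsics and any distortion apply to the point x, -y, -z); pixel columns grow to the right and rows downward; lengths in m; the calibration is good to about 2 mm. A picture is of the moment at which its call begins: read the wrist's pose just before it. camera_model takes no time and is no camera call; for the wrist camera it gives the pose at the moment of the call.
- env.close_job(): hands the job in, once; it reports no verdict.
The state is a dict: "time_s": time; "q": joint angles; "qvel": joint speeds; "joint_efforts": joint torques, N m; "position": TCP position; "tool_rot": TCP orientation; "ft_force": force on the tool from outside, world axes, zero at the start; "wrist_torque": the same for the moment, N m; "grip_width": finger opening in m.
Only numpy, scipy, OpenCV 4.12 (cv2) and the standard library are available. Lean on these libraries where they do the work, as an engineer would, in place of code of your own. Each camera call takes 0.05 s, during which the arm holds its last target. There are 200 camera calls.

### The job

Put the printer into service mode on the white control pod: press the large round key fully down and let it up, then the small round key, one at a time, never the long bar key between them. Then take the grease coupler from the wooden tray by its square grip, push it mouth first and squarely onto the tilted grease nipple on the rail carriage until it snaps on, push on so that the nipple sinks most of the way into its sprung port, and finish there, still gripping the coupler and holding it down against the spring. Leave everything else where it is.

Things in the scene. Friction and masses are not known exactly. Their poses are not given: they have to be found in the camera images.
- key_large_top (a point): Centre of the top face of the large round key (34 mm diameter, white, in a grey round housing) at the +y end of the control pod. The pod is a white slab 110 x 190 x 30 mm; its keys stand in a row along its y axis, 62 mm apart, tops 52 mm above the table. Axes: z up, y along the row towards the large key. Moves with the key.
- key_large (a joint): Depth of the large key, 0 up to 0.006 m fully down (sprung, 1.5 N to start, 5 N fully down; comes back up by itself).
- key_small_top (a point): Centre of the top face of the small round key (16 mm diameter, white, in a grey round housing 32 mm wide) at the -y end of the pod, 52 mm above the table at rest.
- key_small (a joint): Depth of the small key, 0 up to 0.006 m fully down (same spring).
- key_bar_top (a point): Centre of the top face of the long bar key (50 x 16 mm, long side along the pod's x), in the middle of the pod between the round keys, top 52 mm above the table. Not to be pressed.
- key_bar (a joint): Depth of the bar key, 0 up to 0.006 m down. Must stay up.
- coupler: The grease coupler, loose, 0.2 to 0.3 kg, standing mouth down in the tray. Origin: centre of its bottom face (the mouth); z: its axis, up towards the grip; x and y: square to the grip's flats. From the bottom: steel collar 36 mm diameter up to 36 mm, flange 44 mm diameter from 36 to 42 mm, square grip 26 x 26 mm from 42 to 98 mm, thin cap to 104 mm.
- coupler_seat (a point): Centre of the ceiling of the coupler's bore, on its axis 26 mm above its mouth; the nipple's tip rests here when it has snapped on. The mouth is a funnel 25 mm wide narrowing to a lip 18 mm wide, 4 to 6 mm up; above it the bore is 24 mm wide.
- tray: The dark wooden tray the coupler stands in, fixed, 160 x 170 mm, 22 mm high, walls 6 mm, floor surface 6 mm above the table. Origin: centre of its underside, z up. The coupler stands in its -y half; a figurine and a printed gear lie in its +y half.
- nipple_tip (a point): Centre of the top end of the steel grease nipple, about 125 mm above the table; moves with it as it sinks. z: the nipple's axis, outwards. A post 15 mm thick, 44 mm long, tapering to 7 mm over its last 8 mm, with four sprung balls round it 16 mm below the tip, 22 mm across: the coupler's lip rides over them at about 8 to 11 N, some 7 mm before the seat, then they spring out and draw it home.
- carriage: Fixed linear rail, 200 mm long (along y), 60 mm wide (x), with a dark carriage on it up to 66 mm high and on that a tilted boss, 30 mm diameter, that carries the nipple. Origin: centre of the underside, z up; the nipple leans 20 degrees from the vertical to its -x side, which faces the robot.
- nipple (a joint): How far the nipple is pushed into its port along its axis: 0 at rest (fully out) to 0.012 m (stop). Its spring pushes back with 9 N at the start and 15 N at the stop; once snapped on, push the coupler on along the axis by 9 to 12 mm and hold.
- figurine: Bystander: white printed figurine 24 mm wide, 34 mm high, loose in the tray; origin under its centre.
- printed_gear: Bystander: white printed gear 40 mm wide, 12 mm thick, loose in the tray; origin under its centre.
- grease_tin: Bystander: steel tin, 68 mm diameter, 60 mm high, loose; origin under its centre.
- wood_block: Bystander: wood block 45 x 90 x 35 mm high, loose; origin under its centre.
- brush: Bystander: hand brush lying on the table, loose, along its x axis.
- screwdriver: Bystander: screwdriver lying on the table, loose, along its x axis.
- spool: Bystander: filament spool lying flat, 160 mm diameter, 55 mm high, loose; origin under its centre.
There are look-alikes about, which are no part of the job. What is shaped like the part that bears key_large_top but pink is not meant.

How it is judged (in metres and radians):
On the way, in this order (a step that is already met when the one before it is completed fails the run):
1. the large round key is pressed down alone (value of joint key_large above 0.004 m and value of joint key_small below 0.0015 m), for 0.05 s.
2. then the small round key is pressed down, the large one being up again (value of joint key_small above 0.004 m and value of joint key_large below 0.0015 m), for 0.05 s.
3. the coupler is lifted out of the tray in the fingers (distance of coupler from where it was at the start of the episode above 0.03 m and contact force between the fingers and coupler above 2 N and contact force between coupler and tray below 0.1 N), for 0.1 s.
4. the coupler has snapped squarely onto the nipple (distance between coupler_seat and nipple_tip below 0.004 m and angle between the z axis of coupler and the z axis of nipple_tip, either way round below 0.15 rad), for 0.1 s.
At the end, for the whole second after the job is handed in: The program has ended and, for the whole second after, the coupler is snapped on (its seat within 4 mm of the nipple's tip, axes within 0.15 rad), still gripped by the fingers, with the nipple held more than 6 mm of its 12 mm into its port; all three keys are up (all of step 4 and value of joint nipple above 0.006 m and contact force between the fingers and coupler above 2 N and value of joint each of key_large, key_small, key_bar below 0.0015 m); the arm keeps its last pose, push and grip.
It fails at once if the bar key is pressed (value of joint key_bar above 0.003 m).
It fails at once if both round keys are down together (value of joint each of key_large, key_small above 0.003 m).
It fails at once if a bystander is pushed more than 30 mm away (distance of any of figurine, printed_gear, grease_tin, wood_block, brush, screwdriver, spool from where it was at the start of the episode above 0.03 m).
It also fails if it takes over 64 s, if anything falls off the work surface, if the arm or the gripper's body presses on something with over 40 N, if the wrist force passes 120 N, or if a joint passes its speed limit or range.

## Working session

There is one attempt and no reset: what is moved stays moved. The work goes in short steps, Python scripts to look and compute and a tool call to move; the robot and the scene stay as the last step left them, time stands still between calls to the robot, and variables do not carry over. Pictures are saved under pics/ and viewed, about 8 in all and at most 12, crops included, and the job is handed in when it is done.

Besides the shell and the picture viewer there is one more tool, called after "Call:" in YAML: its name, and indented under it one key for each argument. arm_command: Moves the arm, as the interface text tells. Its arguments: {"type":"object","properties":{"rows":{"type":"string"},"squeeze":{"type":"number"}},"required":["rows"]}

```bash
mkdir -p pics; cat > h.py <<'E'
import numpy as np, cv2, json
from rig import readout, eyes, env
def snap(n,f):
    m=eyes.camera_model(n); im=eyes.get_image(n); cv2.imwrite(f'pics/{f}.png',im[:,:,::-1]); 
    json.dump({k:np.array(v).tolist() for k,v in m.items()},open(f'pics/{f}.json','w')); return im,m
def load(f):
    return cv2.imread(f'pics/{f}.png'),{k:np.array(v) for k,v in json.load(open(f'pics/{f}.json')).items()}
def proj(m,P):
    V=np.array(m['view']);c=(V[:3,:3]@np.atleast_2d(P).T).T+V[:3,3]
    s=np.c_[c[:,0],-c[:,1]]/-c[:,2:3]; s=s*(1+m['k1']*(s**2).sum(1,keepdims=True))
    K=np.array(m['mtx']);return s@K[:2,:2].T+K[:2,2]
def ray(m,uv):
    K=np.array(m['mtx']);V=np.array(m['view']);d=np.linalg.solve(K[:2,:2],np.array(uv,float)-K[:2,2]);s=d.copy()
    for _ in range(30): s=d/(1+float(m['k1'])*(s@s))
    R=V[:3,:3];o=-R.T@V[:3,3];r=R.T@np.array([s[0],-s[1],-1]);return o,r/np.linalg.norm(r)
def onz(m,uv,z):
    o,r=ray(m,uv);return o+r*(z-o[2])/r[2]
def tri(a,b):
    A=[];B=[]
    for m,uv in (a,b):
        o,r=ray(m,uv);M=np.eye(3)-np.outer(r,r);A.append(M);B.append(M@o)
    return np.linalg.lstsq(np.vstack(A),np.hstack(B),rcond=None)[0]
E
python3 - <<'E'
from h import *
for n in('top','side'):
    im,m=snap(n,n+'0'); o,_=ray(m,(320,240)); print(n,o,m['mtx'][0][0],m['k1'],-np.array(m['view'])[2,:3])
print(readout.observe())
E
```

```text
top [0.44239513 0.11309842 1.28818871] 468.3745266293157 -0.07080184935626502 [ 0.10723565  0.01888366 -0.99405429]
side [ 0.31372924 -0.95551225  0.9447799 ] 573.6359336926616 -0.187658219752921 [ 0.16447745  0.77957766 -0.60432263]
{'time_s': 0.1, 'q': array([-7.91455969e+01,  2.18375282e+01,  7.43785175e+01,  6.60396486e-04,
        8.38572459e+01, -1.23360736e+01]), 'qvel': array([ 0.02361055, -0.12321203, -0.22140425, -0.04598996,  0.01689201,
        0.0389619 ]), 'joint_efforts': array([ 4.71252337e-03, -4.49215007e+01, -2.31658995e+01, -1.13362894e-04,
        3.64771717e-03, -1.32926152e-05]), 'position': array([ 0.21653742, -0.50532944,  0.24778091]), 'tool_rot': array([[ 9.19201326e-01,  3.93787848e-01, -2.29632375e-04],
       [ 3.93787812e-01, -9.19200509e-01,  1.25845134e-03],
       [ 2.84484649e-04, -1.24719657e-03, -9.99999182e-01]]), 'ft_force': array([ 0.02436127,  0.4603206 , -0.48883764]), 'wrist_torque': array([-0.00885249,  0.0060058 ,  0.00971985]), 'grip_width': 0.08552830753515374}
```

View pics/top0.png

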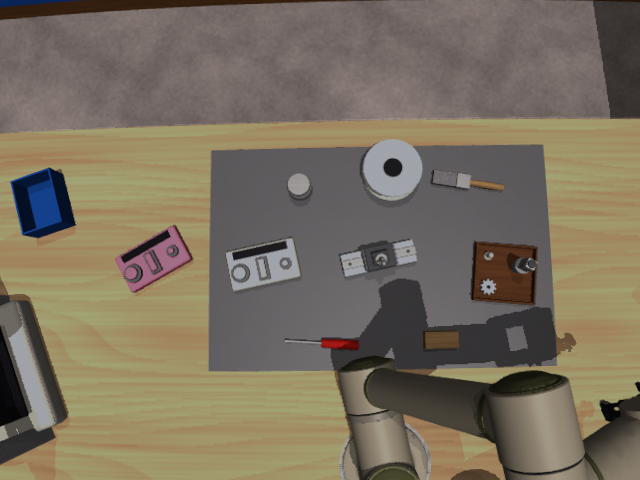

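View pics/side0.png

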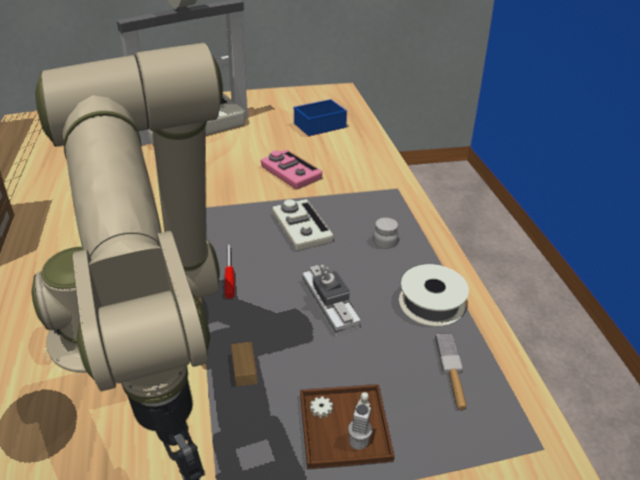

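The white pod is at top (263,263): large key (240,272), bar (263,268), small key (286,263). The pink look-alike at (153,258) is excluded by its colour. The carriage is at (380,258), the coupler at about (525,265), the figurine at (488,255) and the gear at (488,287).

```bash
python3 - <<'E'
from h import *
t,mt=load('top0');s,ms=load('side0')
c=lambda im,x,y,w,h,k:cv2.resize(im[y:y+h,x:x+w],None,fx=k,fy=k,interpolation=cv2.INTER_CUBIC)
a=np.hstack([c(t,215,225,100,75,4),c(t,330,225,100,75,4)]);b=np.hstack([c(t,460,230,100,75,4),c(s,262,190,100,75,4)])
cv2.imwrite('pics/comp.png',np.vstack([a,b]))
for n,uv,z in[('L',(240,272),.052),('B',(263,268),.052),('S',(286,263),.052),('coup',(533,262),.11),('nip',(379,259),.125),('carr',(378,258),.0)]:print(n,onz(mt,uv,z).round(3))
E
```

```text
L [0.516 0.377 0.052]
B [0.525 0.316 0.052]
S [0.538 0.254 0.052]
coup [ 0.525 -0.378  0.11 ]
nip [0.538 0.014 0.125]
carr [0.552 0.006 0.   ]
```

View pics/comp.png

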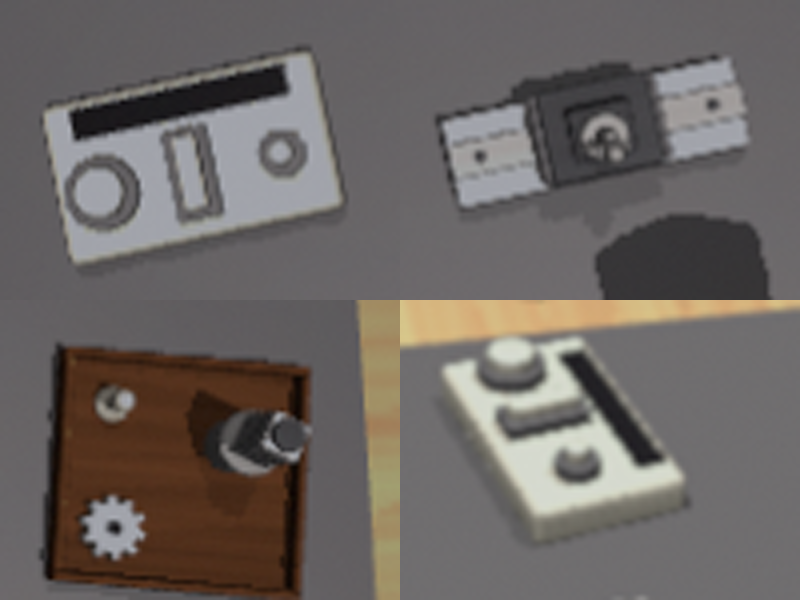

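Call:
arm_command:
  rows: "0.5 25 -29 0 0 0 0;1 26 -29 0 0 0 0;1 26 -29 0 0 0 0;1 26 -29 0 0 0 0;1 26 -29 0 0 0 0"
  squeeze: 40

```text
time_s: 0.52
position: [0.2781, -0.3195, 0.248]
tool_rot: [[0.919, 0.393, -0.0], [0.393, -0.919, 0.001], [0.0, -0.001, -1.0]]
ft_force: [1.2, -0.7, -0.1]
grip_width: 0.0253
```

Call:
arm_command:
  rows: "1 26 -29 0 0 0 0;1 26 -29 0 0 0 0;1 26 -29 0 0 0 0;1 26 -29 0 0 0 0;1 26 -29 0 0 0 0"

```text
time_s: 0.93
position: [0.3404, -0.1351, 0.2483]
tool_rot: [[0.919, 0.393, -0.0], [0.393, -0.919, 0.0], [0.0, -0.0, -1.0]]
ft_force: [0.4, -1.3, -0.0]
grip_width: -0.0004
```

Call:
arm_command:
  rows: "1 26 -29 0 0 0 0;1 26 -29 0 0 0 0;1 26 -29 0 0 0 0;1 26 -29 0 0 0 0;1 26 -29 0 0 0 0"

```text
time_s: 1.35
position: [0.4028, 0.0496, 0.2483]
tool_rot: [[0.919, 0.394, -0.0], [0.394, -0.919, -0.0], [-0.0, 0.0, -1.0]]
ft_force: [1.0, -1.1, 0.5]
grip_width: -0.0003
```

Call:
arm_command:
  rows: "1 26 -29 0 0 0 0;1 26 -29 0 0 0 0;1 26 -29 0 0 0 0;1 26 -29 0 0 0 0;1 20 -20 0 0 0 0"

```text
time_s: 1.77
position: [0.4633, 0.2243, 0.2479]
tool_rot: [[0.919, 0.395, -0.001], [0.395, -0.919, 0.0], [-0.0, -0.001, -1.0]]
ft_force: [-0.3, -1.0, 1.2]
grip_width: 0.0001
```

```bash
cat >> h.py <<'E'
def rel(P):
    s=readout.observe();d=np.array(P)-s['position'];return (s['tool_rot'].T@d*1000).round(1),s['time_s'],s['position'].round(4),(s['ft_force']).round(1),round(s['grip_width'],4)
E
python3 - <<'E'
from h import *
t,mt=load('top0')
for n,uv,z in[('L',(239.5,273.5),.052),('B',(263,268.75),.052),('S',(285.25,263.25),.052),('coup',(532.25,264),.11),('nip',(383.7,262.5),.125)]:print(n,onz(mt,uv,z).round(4))
im,m=snap('wrist','w1');print(rel(onz(mt,(239.5,273.5),.052)))
g=cv2.cvtColor(im,cv2.COLOR_RGB2GRAY)
for n,uv in(('L',(239.5,273.5)),('B',(263,268.75)),('S',(285.25,263.25))):print(n,proj(m,onz(mt,uv,.052)))
E
```

```text
L [0.5115 0.3786 0.052 ]
B [0.5233 0.3157 0.052 ]
S [0.537  0.2563 0.052 ]
coup [ 0.5205 -0.3759  0.11  ]
nip [0.5295 0.0026 0.125 ]
(array([ 103.2, -120.2,  195.9]), 1.8167, array([0.4645, 0.2269, 0.2476]), array([-2.4,  0.3, -1.8]), -0.0)
L [[153.83261685  68.82434   ]]
B [[238.52766873  88.41549889]]
S [[318.27809243 103.44959987]]
```

View pics/w1.png

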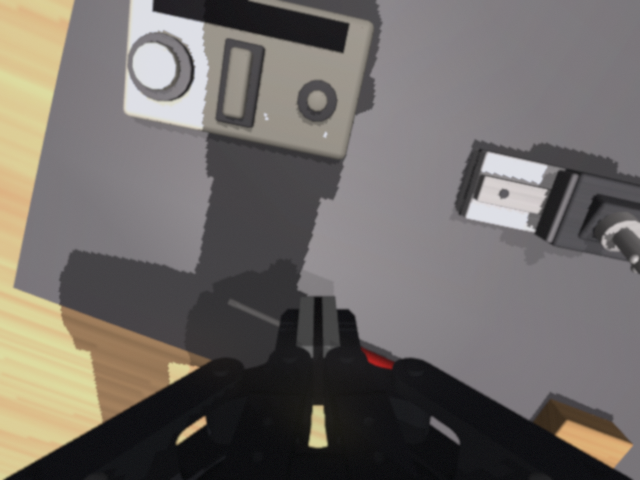

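The wrist picture shows the white pod with the large key at (155,66), the bar at (239,83) and the small key at (317,100). These agree with the top-view prediction to about 3 px.

```bash
python3 - <<'E'
from h import *
w,m=load('w1')
L=onz(m,(155,66),.052);S=onz(m,(317,100),.052);B=onz(m,(239,83),.052)
print(L,B,S,np.linalg.norm(L-S));print(rel(L))
E
```

```text
[0.51377383 0.37831077 0.052     ] [0.52703657 0.31668094 0.052     ] [0.53894182 0.25822367 0.052     ] 0.12269613066692707
(array([ 105.1, -119.1,  195.9]), 1.8167, array([0.4645, 0.2269, 0.2476]), array([-2.4,  0.3, -1.8]), -0.0)
```

Call:
arm_command:
  rows: "1 26 -30 0 0 0 0;1 26 -30 0 0 0 0;1 26 -30 0 0 0 0;1 26 -29.5 0 0 0 0;1 0 0 0 0 0 0"

```text
time_s: 2.23
position: [0.5123, 0.3771, 0.2463]
tool_rot: [[0.918, 0.397, -0.001], [0.397, -0.918, 0.001], [-0.001, -0.001, -1.0]]
ft_force: [0.7, -0.1, -0.8]
grip_width: 0.0003
```

Call:
arm_command:
  rows: "1 0 0 40 0 0 0;1 0 0 40 0 0 0;1 0 0 40 0 0 0;1 0 0 35 0 0 0;1 0 0 0 0 0 0"

```text
time_s: 2.65
position: [0.5086, 0.3702, 0.0862]
tool_rot: [[0.919, 0.394, -0.012], [0.394, -0.919, -0.006], [-0.014, 0.001, -1.0]]
ft_force: [-0.3, 0.5, -1.1]
grip_width: 0.0
```

Call:
arm_command:
  rows: "1 0 0 4 0 0 0;1 0 0 4 0 0 0;1 0 0 4 0 0 0;1 0 0 0 0 0 0"

```text
time_s: 2.98
position: [0.5123, 0.3723, 0.0825]
tool_rot: [[0.919, 0.394, 0.002], [0.394, -0.919, 0.001], [0.002, -0.0, -1.0]]
ft_force: [-0.0, 0.4, -0.8]
grip_width: 0.0002
```

```bash
python3 - <<'E'
from h import *
print(rel((.5127,.3784,.052)))
E
```

```text
(array([ 2.7, -5.4, 30.5]), 2.9833, array([0.5123, 0.3723, 0.0825]), array([-0. ,  0.4, -0.8]), 0.0002)
```

Call:
arm_command:
  rows: "1 3 -5.5 4 0 0 0;1 0 0 4 0 0 0;1 0 0 3 0 0 0;1 0 0 0 0 0 0"

```text
time_s: 3.32
position: [0.5121, 0.3784, 0.0696]
tool_rot: [[0.919, 0.394, -0.001], [0.394, -0.919, -0.001], [-0.001, 0.0, -1.0]]
ft_force: [-0.3, 1.1, -0.0]
grip_width: -0.0002
```

Call:
arm_command:
  rows: "1 0 0 2 0 0 0;1 0 0 2 0 0 0;1 0 0 0 0 0 0"

```text
time_s: 3.57
position: [0.5124, 0.3785, 0.0663]
tool_rot: [[0.919, 0.394, 0.0], [0.394, -0.919, 0.0], [0.0, -0.0, -1.0]]
ft_force: [-1.4, -0.1, 3.3]
grip_width: 0.0003
```

Call:
arm_command:
  rows: "1 0 0 2 0 0 0;1 0 0 0 0 0 0"

```text
time_s: 3.73
position: [0.5124, 0.3785, 0.0644]
tool_rot: [[0.919, 0.394, 0.0], [0.394, -0.919, 0.0], [0.0, -0.0, -1.0]]
ft_force: [-1.1, -0.5, 4.6]
grip_width: -0.0001
```

Call:
arm_command:
  rows: "1 0 0 1 0 0 0;1 0 0 0 0 0 0"

```text
time_s: 3.9
position: [0.5125, 0.3784, 0.0635]
tool_rot: [[0.919, 0.394, 0.0], [0.394, -0.919, 0.0], [0.0, -0.0, -1.0]]
ft_force: [-1.9, 0.2, 4.0]
grip_width: 0.0004
```

Call:
arm_command:
  rows: "1 0 0 0.8 0 0 0;1 0 0 0 0 0 0;1 0 0 -10 0 0 0;1 0 0 -20 0 0 0;1 0 0 -10 0 0 0"

```text
time_s: 4.32
position: [0.5129, 0.3785, 0.1044]
tool_rot: [[0.919, 0.394, 0.002], [0.394, -0.919, 0.001], [0.002, 0.0, -1.0]]
ft_force: [0.6, 0.1, 0.3]
grip_width: 0.0003
```

Call:
arm_command:
  rows: "1 -6 30 0 0 0 0;1 -6 30 0 0 0 0;1 -6 30 0 0 0 0;1 -6.5 31.5 0 0 0 0;1 0 0 0 0 0 0"

```text
time_s: 4.73
position: [0.539, 0.2525, 0.1027]
tool_rot: [[0.921, 0.39, 0.0], [0.39, -0.921, -0.001], [-0.0, 0.001, -1.0]]
ft_force: [0.6, 0.4, -0.8]
grip_width: 0.0001
```

```bash
python3 - <<'E'
from h import *
im,m=snap('wrist','w2')
print(rel((.538,.257,.069)),proj(m,(.538,.257,.052)))
E
```

```text
(array([ 0.5, -2.3, 33.8]), 4.7833, array([0.5385, 0.2547, 0.1028]), array([ 0.1,  0.3, -0.3]), -0.0004) [[309.00808009 278.31734792]]
```

Call:
arm_command:
  rows: "1 0 0 0 0 0 0;1 0 0 12 0 0 0;1 0 0 12 0 0 0;1 0 0 6 0 0 0;1 0 0 0 0 0 0"

```text
time_s: 5.2
position: [0.5368, 0.2579, 0.0712]
tool_rot: [[0.919, 0.395, -0.003], [0.395, -0.919, -0.001], [-0.003, -0.0, -1.0]]
ft_force: [0.3, 0.0, 0.7]
grip_width: -0.0002
```

Call:
arm_command:
  rows: "1 0 0 0 0 0 0"

```text
time_s: 5.28
position: [0.5375, 0.2578, 0.0726]
tool_rot: [[0.919, 0.395, -0.0], [0.395, -0.919, -0.0], [-0.0, -0.0, -1.0]]
ft_force: [-0.2, -0.4, 0.1]
grip_width: -0.0001
```

Good alignment. Now press the small key slowly: about 3.6 mm to contact, then 5.5 mm.

Call:
arm_command:
  rows: "1 0 0 2 0 0 0;1 0 0 2 0 0 0;1 0 0 2 0 0 0;1 0 0 0 0 0 0"

```text
time_s: 5.62
position: [0.538, 0.2574, 0.0667]
tool_rot: [[0.919, 0.394, 0.001], [0.394, -0.919, 0.001], [0.001, -0.0, -1.0]]
ft_force: [0.1, 1.3, 2.5]
grip_width: 0.0003
```

Call:
arm_command:
  rows: "1 0 0 2 0 0 0;1 0 0 1 0 0 0;1 0 0 0 0 0 0"

```text
time_s: 5.87
position: [0.538, 0.2573, 0.0637]
tool_rot: [[0.919, 0.394, 0.001], [0.394, -0.919, 0.001], [0.001, -0.0, -1.0]]
ft_force: [0.3, 2.5, 4.3]
grip_width: 0.0001
```

Call:
arm_command:
  rows: "1 0 0 0.8 0 0 0;1 0 0 0 0 0 0;1 0 0 -10 0 0 0;1 0 0 -25 0 0 0;1 0 0 -40 0 0 0"

```text
time_s: 6.28
position: [0.5359, 0.2561, 0.1355]
tool_rot: [[0.919, 0.394, -0.008], [0.394, -0.919, -0.003], [-0.009, -0.001, -1.0]]
ft_force: [0.8, -0.5, 0.1]
grip_width: -0.0001
```

Call:
arm_command:
  rows: "1 0 0 -40 0 0 0;0.5 0 0 -40 0 0 0;0 0 0 -40 0 0 0;0 -10 15 -10 0 0 0;0 -21 32 0 0 0 0"

```text
time_s: 6.7
position: [0.5282, 0.2032, 0.2714]
tool_rot: [[0.918, 0.397, 0.006], [0.397, -0.918, 0.001], [0.006, 0.002, -1.0]]
ft_force: [1.7, -0.2, -0.3]
grip_width: 0.0481
```

Call:
arm_command:
  rows: "0 -21 32 0 0 0 0;0 -21 32 0 0 0 0;0 -21 32 0 0 0 0;0 -21 32 0 0 0 0;0 -21 32 0 0 0 0"

```text
time_s: 7.12
position: [0.4929, 0.0114, 0.2679]
tool_rot: [[0.919, 0.394, -0.001], [0.394, -0.919, -0.0], [-0.001, -0.0, -1.0]]
ft_force: [1.2, -0.4, -0.0]
grip_width: 0.0854
```

Call:
arm_command:
  rows: "0 -21 32 0 0 0 0;0 -21 32 0 0 0 0;0 -21 32 0 0 0 0;0 -21 32 0 0 0 0;0 -21 32 0 0 0 0"

```text
time_s: 7.53
position: [0.4594, -0.1769, 0.2679]
tool_rot: [[0.919, 0.393, -0.001], [0.393, -0.919, 0.0], [-0.001, -0.001, -1.0]]
ft_force: [1.2, 0.3, 0.2]
grip_width: 0.0857
```

Call:
arm_command:
  rows: "0 -21 32 0 0 0 0;0 -21 32 0 0 0 0;0 -21 32 0 0 0 0;0 -21 32 0 0 0 0;0 -21 32 0 0 0 0"

```text
time_s: 7.95
position: [0.4259, -0.3653, 0.2678]
tool_rot: [[0.919, 0.393, -0.001], [0.393, -0.919, 0.001], [-0.001, -0.001, -1.0]]
ft_force: [0.4, -0.6, 1.2]
grip_width: 0.0855
```

Call:
arm_command:
  rows: "0 -21 32 0 0 0 0;0 -21 32 0 0 0 0;0 0 0 0 0 0 0;0 0 0 0 0 0 0"

```text
time_s: 8.28
position: [0.4126, -0.4403, 0.2669]
tool_rot: [[0.92, 0.391, -0.002], [0.391, -0.92, 0.002], [-0.001, -0.002, -1.0]]
ft_force: [-0.6, -0.1, 0.1]
grip_width: 0.0851
```

```bash
python3 - <<'E'
from h import *
im,m=snap('wrist','w3')
for z in(.006,.048,.104,.11):print(rel((.5205,-.376,z))[:3],proj(m,(.5205,-.376,z)))
E
```

```text
(array([123.6, -15.3, 261.3]), 8.3333, array([ 0.4132, -0.439 ,  0.2673])) [[299.81664201  51.08501976]]
(array([123.5, -15.4, 219.3]), 8.3333, array([ 0.4132, -0.439 ,  0.2673])) [[297.4012694   44.32105627]]
(array([123.5, -15.5, 163.3]), 8.3333, array([ 0.4132, -0.439 ,  0.2673])) [[293.03272794  32.09314857]]
(array([123.5, -15.5, 157.3]), 8.3333, array([ 0.4132, -0.439 ,  0.2673])) [[292.45678407  30.48158167]]
```

View pics/w3.png

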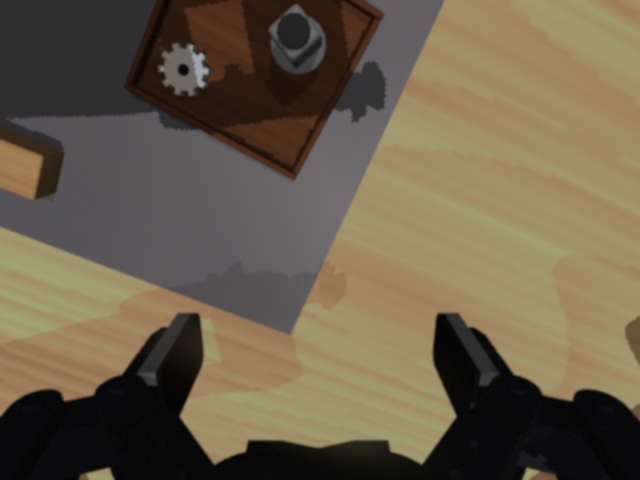

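The coupler's cap shows at (294,28), close to the predicted (292,30), and the gear is at (183,70). I'll enlarge the crop to get the yaw of the grip.

```bash
python3 - <<'E'
from h import *
im,m=load('w3')
cv2.imwrite('pics/w3c.png',cv2.resize(im[0:90,250:350],None,fx=6,fy=6,interpolation=cv2.INTER_CUBIC))
E
```

```text
(no output)
```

View pics/w3c.png

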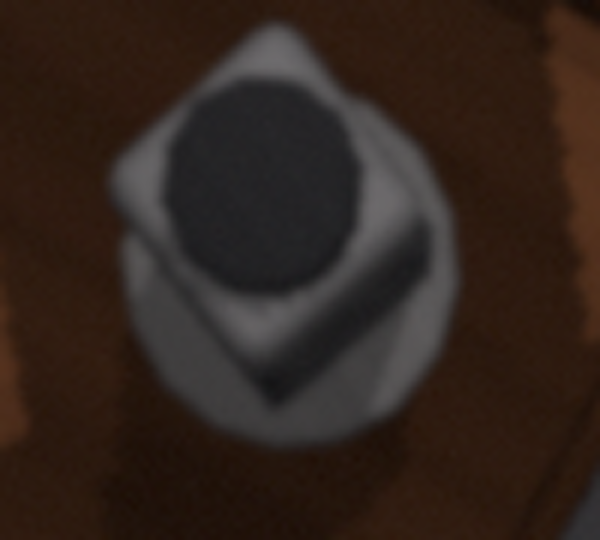

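```bash
python3 - <<'E'
from h import *
im,m=load('w3')
C=np.array([onz(m,(250+x/6,y/6),.104) for x,y in((280,25),(112,180),(265,370),(428,215))])
print(C.mean(0),[np.hypot(*(C[i]-C[i-1])[:2]).round(4) for i in range(4)],[np.degrees(np.arctan2(*(C[i]-C[i-1])[1::-1])).round(1) for i in range(4)])
print(onz(m,(250+263/6,185/6),.11))
E
```

```text
[ 0.52046456 -0.37754256  0.104     ] [np.float64(0.0243), np.float64(0.0237), np.float64(0.0251), np.float64(0.0238)] [np.float64(63.5), np.float64(152.2), np.float64(-116.6), np.float64(-25.9)]
[ 0.52065209 -0.37688093  0.11      ]
```

Call:
arm_command:
  rows: "0 15 0 0 0 0 -6.7;0 15 0 0 0 0 -6.7;0 15 0 0 0 0 -6.7;0 15 0 0 0 0 -6.7;0 15 0 0 0 0 -6.7"

```text
time_s: 8.75
position: [0.474, -0.3928, 0.2681]
tool_rot: [[0.543, 0.84, -0.0], [0.84, -0.543, 0.0], [0.0, -0.001, -1.0]]
ft_force: [-0.0, -0.1, -0.1]
grip_width: 0.0852
```

Call:
arm_command:
  rows: "0 0 0 0 0 0 -6.7;0 0 0 0 0 0 0;0 0 0 0 0 0 0;0 0 0 0 0 0 0"

```text
time_s: 9.08
position: [0.4731, -0.3944, 0.268]
tool_rot: [[0.451, 0.893, -0.0], [0.893, -0.451, -0.0], [-0.0, -0.0, -1.0]]
ft_force: [-0.5, -0.8, -0.3]
grip_width: 0.0856
```

```bash
python3 - <<'E'
from h import *
print(rel((.5205,-.3772,.078)));s=readout.observe();print(np.degrees(np.arctan2(s['tool_rot'][1,0],s['tool_rot'][0,0])),s['q'])
E
```

```text
(array([ 36.7,  34.6, 190. ]), 9.0833, array([ 0.4731, -0.3944,  0.268 ]), array([-0.5, -0.8, -0.3]), 0.0856)
63.22051552813142 [-5.08081156e+01  2.79630514e+01  6.08967333e+01 -7.34679100e-03
  9.11451840e+01 -2.40287774e+01]
```

Call:
arm_command:
  rows: "0 18.4 17.3 0 0 0 0;0 18.3 17.3 0 0 0 0;0 0 0 25 0 0 0;0 0 0 30 0 0 0;0 0 0 30 0 0 0"

```text
time_s: 9.5
position: [0.5207, -0.3774, 0.1821]
tool_rot: [[0.45, 0.893, 0.001], [0.893, -0.45, -0.001], [-0.001, 0.001, -1.0]]
ft_force: [-0.1, -0.8, -1.2]
grip_width: 0.0853
```

Call:
arm_command:
  rows: "0 0 0 10 0 0 0;0 0 0 0 0 0 0;0 0 0 0 0 0 0"

```text
time_s: 9.75
position: [0.5207, -0.378, 0.1738]
tool_rot: [[0.449, 0.893, 0.001], [0.893, -0.449, -0.001], [-0.0, 0.001, -1.0]]
ft_force: [-0.1, -0.2, 1.2]
grip_width: 0.0854
```

```bash
python3 - <<'E'
from h import *
im,m=snap('wrist','w4')
print(rel((.5205,-.3772,.078)),proj(m,(.5205,-.3772,.11)))
im,m2=snap('top','top1')
cv2.imwrite('pics/w4c.png',np.hstack([cv2.imread('pics/w4.png')[100:400,120:520],cv2.resize(im[225:300,460:560,::-1],(400,300),interpolation=cv2.INTER_CUBIC)]))
E
```

```text
(array([ 0.8, -1.2, 96.7]), 9.8, array([ 0.521 , -0.3783,  0.1747]), array([-0.1, -0.4,  0.9]), 0.0854) [[318.02827702 269.05463969]]
```

View pics/w4c.png

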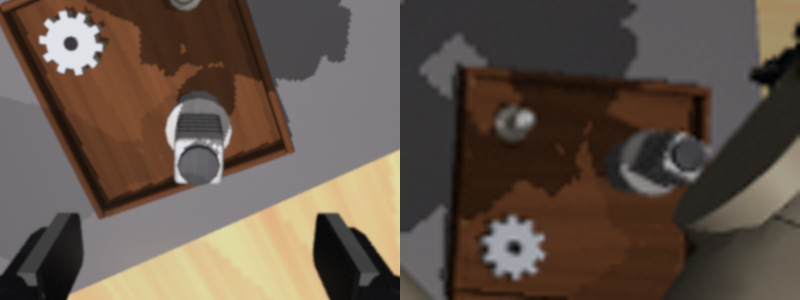

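The cap is at wrist (319,263), with the grip's flats square to the jaws. I'll correct by about 2 mm in tool x, descend and close.

Call:
arm_command:
  rows: "0 2 -1 25 0 0 0;0 0 0 30 0 0 0;0 0 0 25 0 0 0;0 0 0 12 0 0 0;0 0 0 4 0 0 0"

```text
time_s: 10.27
position: [0.5204, -0.3753, 0.076]
tool_rot: [[0.448, 0.894, -0.001], [0.894, -0.448, 0.001], [0.0, -0.001, -1.0]]
ft_force: [-0.6, -1.0, 0.3]
grip_width: 0.0854
```

Call:
arm_command:
  rows: "0 0 0 0 0 0 0;0 0 0 0 0 0 0;0.4 0 0 0 0 0 0;0.6 0 0 0 0 0 0;1 0 0 0 0 0 0"
  squeeze: 60

```text
time_s: 10.68
position: [0.5209, -0.3756, 0.0778]
tool_rot: [[0.448, 0.894, 0.001], [0.894, -0.448, -0.001], [-0.001, 0.002, -1.0]]
ft_force: [0.3, 0.2, 0.4]
grip_width: 0.0515
```

Call:
arm_command:
  rows: "1 0 0 0 0 0 0;1 0 0 0 0 0 0;1 0 0 0 0 0 0;1 0 0 0 0 0 0;1 0 0 0 0 0 0"
  squeeze: 90

```text
time_s: 11.1
position: [0.5207, -0.3755, 0.0771]
tool_rot: [[0.448, 0.894, 0.0], [0.894, -0.448, -0.001], [-0.0, 0.001, -1.0]]
ft_force: [-0.2, -0.2, 3.9]
grip_width: 0.025
```

Call:
arm_command:
  rows: "1 0 0 -5 0 0 0;1 0 0 -15 0 0 0;1 0 0 -30 0 0 0;1 0 0 -35 0 0 0;1 0 0 -35 0 0 0"

```text
time_s: 11.52
position: [0.5202, -0.3748, 0.1972]
tool_rot: [[0.448, 0.894, -0.002], [0.894, -0.448, 0.002], [0.001, -0.003, -1.0]]
ft_force: [0.8, -0.9, -2.5]
grip_width: 0.0248
```

Call:
arm_command:
  rows: "1 0 0 -35 0 0 0;1 0 0 -25 0 0 0;1 0 0 -10 0 0 0;1 15 -10 0 0 0 0;1 29 -20 0 0 0 0"

```text
time_s: 11.93
position: [0.5131, -0.3244, 0.2649]
tool_rot: [[0.451, 0.893, -0.001], [0.893, -0.451, 0.0], [-0.0, -0.001, -1.0]]
ft_force: [-0.4, 0.5, -3.7]
grip_width: 0.0248
```

Call:
arm_command:
  rows: "1 29 -20 0 0 0 0;1 29 -20 0 0 0 0;1 29 -20 0 0 0 0;1 29 -20 0 0 0 0;1 29 -20 0 0 0 0"

```text
time_s: 12.35
position: [0.488, -0.1462, 0.2652]
tool_rot: [[0.448, 0.894, -0.002], [0.894, -0.448, 0.002], [0.0, -0.003, -1.0]]
ft_force: [0.3, 0.5, -2.2]
grip_width: 0.0253
```

Call:
arm_command:
  rows: "1 29 -20 0 0 0 0;1 12 -8 0 0 0 0;1 0 0 0 0 0 0;1 0 0 0 0 0 0"

```text
time_s: 12.68
position: [0.4821, -0.0984, 0.2659]
tool_rot: [[0.447, 0.895, -0.002], [0.895, -0.447, 0.001], [-0.0, -0.002, -1.0]]
ft_force: [-0.5, -0.7, -2.2]
grip_width: 0.0255
```

```bash
python3 - <<'E'
from h import *
im,m=snap('wrist','w5'); t,mt=load('top0')
print(rel((.5295,.0026,.125)),proj(m,(.5295,.0026,.125)))
a=cv2.imread('pics/w5.png');c=lambda i,x,y,w,h:cv2.resize(i[y:y+h,x:x+w],(400,300),interpolation=cv2.INTER_CUBIC)
u,v=proj(m,(.5295,.0026,.1))[0].astype(int);u0=np.clip(u-80,0,480);v0=np.clip(v-60,0,360)
s,_=load('side0');print(u0,v0)
cv2.imwrite('pics/w5c.png',np.vstack([np.hstack([cv2.resize(a,(400,300)),c(a,u0,v0,160,120)]),np.hstack([c(t,355,240,60,45),c(s,295,255,60,45)])]))
E
```

```text
(array([112.2,  -3.2, 140.9]), 12.7333, array([ 0.4823, -0.0992,  0.2659]), array([ 0.3, -0.1, -3. ]), 0.0253) [[315.27676511  50.47452188]]
235 0
```

View pics/w5c.png

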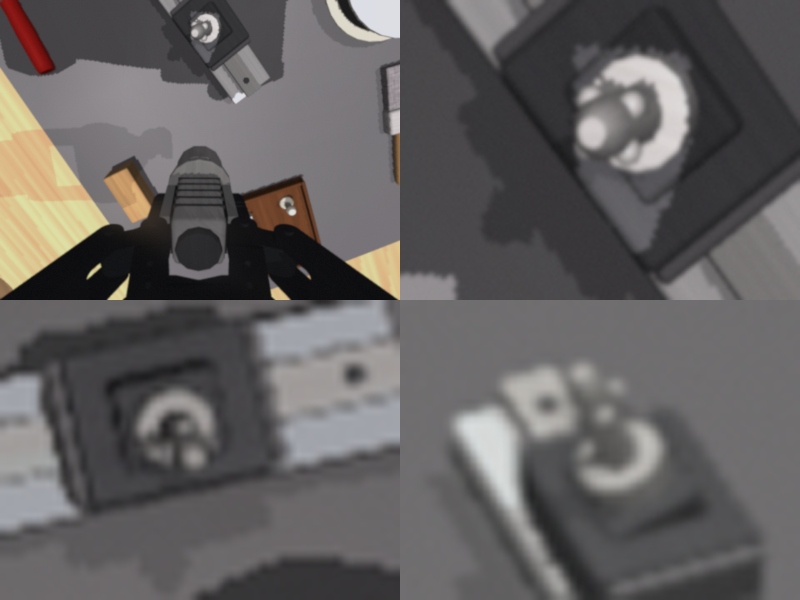

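```bash
python3 - <<'E'
from h import *
w,mw=load('w5');t,mt=load('top0');s,ms=load('side0')
T=dict(w=(311.8,52.8),t=(384.3,263.4),s=(322.4,265.8));R=dict(w=(329.8,45.2),t=(381.3,258.8),s=(328,278.3));M=dict(w=mw,t=mt,s=ms)
for X,z in((T,.125),(R,.0837)):
    print({a+b:tri((M[a],X[a]),(M[b],X[b])).round(4) for a,b in('ws','wt','ts')},{k:onz(M[k],X[k],z).round(4) for k in X})
# rail long edges in w5 image: hough on carriage
e=onz(mt,(330+50/4,225+160/4),0.02)-onz(mt,(330+340/4,225+95/4),.02);print(np.degrees(np.arctan2(-e[0],e[1])))
# rail outer corners from comp crop, table level
for p,q in(((437,115),(735,57)),((460,208),(748,142))):
    f=lambda c:onz(mt,(330+(c[0]-400)/4,225+c[1]/4),.02)
    e=f(p)-f(q);print(np.degrees(np.arctan2(-e[0],e[1])),np.linalg.norm(e))
E
```

```text
{'ws': array([0.529 , 0.0019, 0.1252]), 'wt': array([0.5268, 0.0017, 0.1309]), 'ts': array([0.5289, 0.001 , 0.1258])} {'w': array([0.527 , 0.0024, 0.125 ]), 't': array([0.5272, 0.0012, 0.125 ]), 's': array([0.531 , 0.0018, 0.125 ])}
{'ws': array([0.5438, 0.0054, 0.0828]), 'wt': array([0.5417, 0.0051, 0.0891]), 'ts': array([0.5438, 0.0044, 0.0836])} {'w': array([0.542 , 0.0057, 0.0837]), 't': array([0.5422, 0.0046, 0.0837]), 's': array([0.5453, 0.0042, 0.0837])}
11.735822755838955
10.134396890792372 0.20691092987691848
11.984347521319934 0.20042029771013467
```

```bash
cat >> h.py <<'E'
from scipy.spatial.transform import Rotation as Ro
TIP=np.array([.528,.0018,.125]);t_,p_=np.radians([20,12]);AX=np.array([-np.sin(t_)*np.cos(p_),-np.sin(t_)*np.sin(p_),np.cos(t_)])
def go(d,off=(0,0)):
    s=readout.observe();R=s['tool_rot'];z=R[:,2];c=np.cross(z,-AX);n=np.linalg.norm(c)
    rv=c/n*np.degrees(np.arctan2(n,-z@AX)) if n>1e-6 else c
    R2=Ro.from_rotvec(np.radians(rv)).as_matrix()@R
    P=TIP+AX*(.071+d)-R2[:,:2]@np.array(off)
    print('t',s['time_s'],'turn(tool)',(R.T@rv).round(2),'shift now',(R.T@(P-s['position'])*1000).round(1),'ft tool',(R.T@s['ft_force']).round(1),'w',round(s['grip_width'],4))
E
python3 - <<'E'
from h import *
w,m=load('w5');s=readout.observe();R=s['tool_rot']
print('cap',[ (lambda o,r:(lambda o,r:(o+r*(-.033-o[2])/r[2])*1000)(R.T@(o-s['position']),R.T@r))(*ray(m,uv)) for uv in((315,395),)])
pr=lambda x,y,z:proj(m,s['position']+R@np.array([x,y,z])/1000)[0].round(0)
print('cap pred',pr(0,0,-33),'flange far edge',pr(22,0,29),pr(22,0,35),'flange sides',pr(0,22,29),pr(0,-22,29),'collar',pr(18,0,71))
g=cv2.cvtColor(w,cv2.COLOR_BGR2HSV)
print('col317',w[210:300:3,317].mean(1).astype(int).tolist())
go(.05)
E
```

```text
cap [array([  3.99351882,  -1.98878135, -33.        ])]
cap pred [322. 407.] flange far edge [321. 255.] [321. 250.] flange sides [372. 304.] [269. 303.] collar [320. 233.]
col317 [138, 138, 137, 138, 138, 138, 138, 137, 87, 68, 70, 70, 65, 68, 73, 97, 121, 119, 118, 118, 119, 118, 99, 78, 74, 45, 76, 73, 43, 74]
t 12.7333 turn(tool) [-15.71  12.49   0.  ] shift now [ 85.  -36.6  27.2] ft tool [0.  0.3 3. ] w 0.0253
```

```bash
python3 - <<'E'
from h import *
w,m=load('w5');s=readout.observe();R=s['tool_rot']
pr=lambda x,y,z:proj(m,s['position']+R@np.array([x,y,z])/1000)[0]
k=3;i=cv2.resize(w[225:425,220:420],None,fx=k,fy=k,interpolation=cv2.INTER_CUBIC)
sq=lambda h,z:np.array([pr(a*h,b*h,z) for a,b in((1,1),(1,-1),(-1,-1),(-1,1))])
ci=lambda r,z:np.array([pr(r*np.cos(a),r*np.sin(a),z) for a in np.linspace(0,6.28,40)])
for q,c in((sq(13,-27),(0,0,255)),(ci(22,29),(0,255,0)),(ci(18,71),(255,255,0))):
    cv2.polylines(i,[((q-[220,225])*k).astype(np.int32)],True,c,1)
cv2.imwrite('pics/w5d.png',i)
E
```

```text
(no output)
```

View pics/w5d.png

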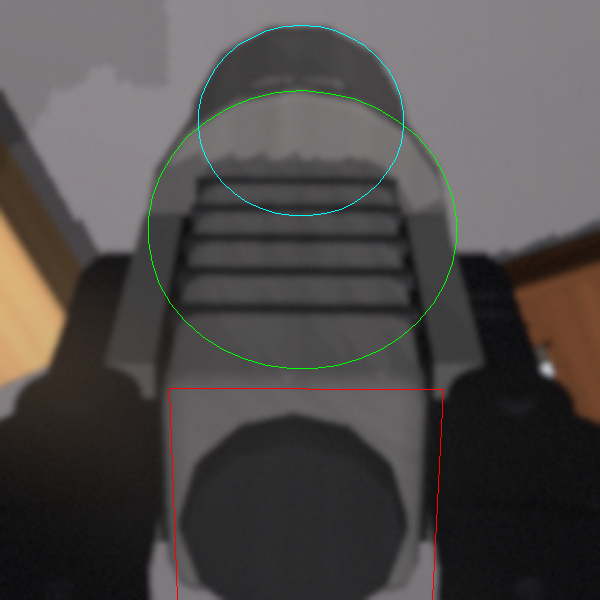

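The overlay agrees with the picture: the mouth is centred within about 1 mm and the tilt is under 1°. Next I'll tilt the tool.

Call:
arm_command:
  rows: "1 0 0 0 -5.24 4.16 0;1 0 0 0 -5.24 4.16 0;1 0 0 0 -5.23 4.17 0;1 0 0 0 0 0 0;1 0 0 0 0 0 0"

```text
time_s: 13.15
position: [0.4816, -0.1003, 0.2663]
tool_rot: [[0.414, 0.847, 0.333], [0.885, -0.46, 0.07], [0.212, 0.266, -0.94]]
ft_force: [-0.3, -0.1, -2.4]
grip_width: 0.025
```

```bash
python3 -c "
from h import *
go(.05)"
```

```text
t 13.15 turn(tool) [-0.06  0.13 -0.  ] shift now [ 79.3 -45.3  34.5] ft tool [-0.7 -0.8  2.2] w 0.025
```

Call:
arm_command:
  rows: "1 26 -15 0 0 0 0;1 27 -15 5 0 0 0;1 26 -15 15 0 0 0;1 0 0 14 0 0 0;1 0 0 0 0 0 0"

```text
time_s: 13.57
position: [0.4883, -0.0046, 0.2375]
tool_rot: [[0.409, 0.851, 0.33], [0.888, -0.455, 0.072], [0.211, 0.264, -0.941]]
ft_force: [0.6, -1.0, -3.5]
grip_width: 0.025
```

Call:
arm_command:
  rows: "1 0 0 0 0 0 0;1 0 0 0 0 0 0"

```text
time_s: 13.73
position: [0.4888, -0.0068, 0.2401]
tool_rot: [[0.411, 0.847, 0.335], [0.886, -0.458, 0.07], [0.213, 0.269, -0.939]]
ft_force: [-0.2, -0.1, -2.6]
grip_width: 0.0251
```

```bash
python3 - <<'E'
from h import *
go(.05)
im,m=snap('side','side1');im2,m2=snap('top','top2');im3,m3=snap('wrist','w6')
s=readout.observe();R=s['tool_rot'];P=s['position']
f=lambda im,mm:(im[:,:,::-1].copy(),mm)
out=[]
for im,mm in((im,m),(im2,m2)):
    u,v=proj(mm,TIP)[0].astype(int);x0,y0=u-40,v-40
    c=cv2.resize(im[y0:y0+80,x0:x0+80,::-1],(400,400),interpolation=cv2.INTER_CUBIC)
    a=((proj(mm,[TIP+AX*.06,TIP-AX*.044])-[x0,y0])*5).astype(int);b=((proj(mm,[P,P+R[:,2]*.071])-[x0,y0])*5).astype(int)
    cv2.line(c,a[0].tolist(),a[1].tolist(),(0,0,255),1);cv2.line(c,b[0].tolist(),b[1].tolist(),(0,255,0),1);out.append(c)
cv2.imwrite('pics/app.png',np.hstack(out))
E
```

```text
t 13.7333 turn(tool) [ 0.09  0.05 -0.  ] shift now [-0.8 -1.5  0.9] ft tool [-0.7 -0.8  2.4] w 0.0251
```

View pics/app.png

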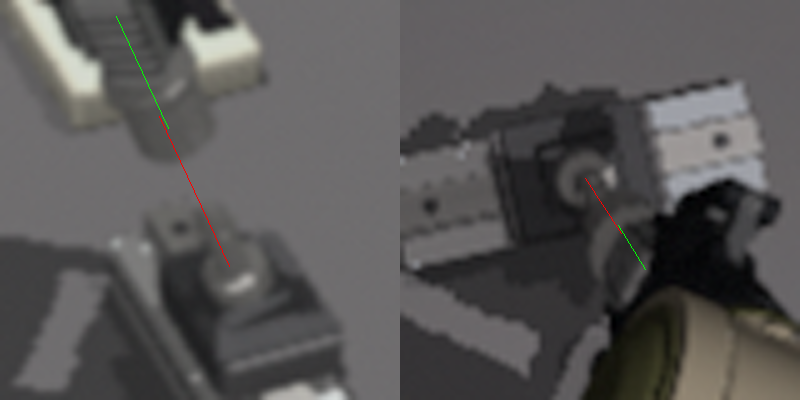

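Call:
arm_command:
  rows: "1 -0.8 -1.5 10 0 0 0;1 0 0 20 0 0 0;1 0 0 12 0 0 0;1 0 0 6 0 0 0;1 0 0 0 0 0 0"

```text
time_s: 14.3
position: [0.5026, -0.0029, 0.1932]
tool_rot: [[0.412, 0.848, 0.334], [0.886, -0.458, 0.071], [0.213, 0.267, -0.94]]
ft_force: [-0.3, 1.0, -2.9]
grip_width: 0.0254
```

Call:
arm_command:
  rows: "1 0 0 3 0 0 0;1 0 0 3 0 0 0;1 0 0 0 0 0 0"

```text
time_s: 14.55
position: [0.5047, -0.0022, 0.1884]
tool_rot: [[0.411, 0.847, 0.336], [0.886, -0.458, 0.07], [0.214, 0.269, -0.939]]
ft_force: [-0.6, -0.1, -2.9]
grip_width: 0.0248
```

```bash
python3 -c "
from h import *
go(0)"
```

```text
t 14.55 turn(tool) [ 0.11 -0.01  0.  ] shift now [-0.4  1.  -3.3] ft tool [-1.  -1.3  2.5] w 0.0248
```

Now 3 mm past the tip. I'll continue slowly and watch the lateral forces.

Call:
arm_command:
  rows: "1 0 0.5 3 0 0 0;1 0 0 3 0 0 0;1 0 0 0 0 0 0"

```text
time_s: 14.8
position: [0.507, -0.0019, 0.1824]
tool_rot: [[0.411, 0.848, 0.335], [0.886, -0.458, 0.071], [0.214, 0.268, -0.939]]
ft_force: [0.2, 0.5, -2.7]
grip_width: 0.0249
```

Call:
arm_command:
  rows: "1 0 0 3 0 0 0;1 0 0 2 0 0 0;1 0 0 0 0 0 0"

```text
time_s: 15.05
position: [0.5087, -0.0015, 0.1777]
tool_rot: [[0.411, 0.848, 0.335], [0.886, -0.458, 0.071], [0.214, 0.268, -0.939]]
ft_force: [-0.5, 0.4, -2.9]
grip_width: 0.0249
```

```bash
python3 -c "
from h import *
go(-.014)"
```

```text
t 15.05 turn(tool) [ 0.04 -0.01  0.  ] shift now [-0.4  0.8 -0.8] ft tool [-0.5 -1.4  2.6] w 0.0249
```

Call:
arm_command:
  rows: "1 0 0 2 0 0 0;1 0 0 1.5 0 0 0;1 0 0 0 0 0 0"

```text
time_s: 15.3
position: [0.5101, -0.0013, 0.1751]
tool_rot: [[0.411, 0.847, 0.337], [0.886, -0.457, 0.071], [0.214, 0.269, -0.939]]
ft_force: [-4.0, 1.3, 5.1]
grip_width: 0.025
```

Call:
arm_command:
  rows: "1 0 0 2 0 0 0;1 0 0 0 0 0 0"

```text
time_s: 15.47
position: [0.5107, -0.0012, 0.1731]
tool_rot: [[0.411, 0.847, 0.336], [0.886, -0.458, 0.071], [0.214, 0.269, -0.939]]
ft_force: [0.9, 0.1, -3.0]
grip_width: 0.0252
```

Call:
arm_command:
  rows: "1 0 0 2 0 0 0;1 0 0 0 0 0 0"

```text
time_s: 15.63
position: [0.5112, -0.0009, 0.1703]
tool_rot: [[0.411, 0.848, 0.335], [0.886, -0.458, 0.071], [0.214, 0.268, -0.94]]
ft_force: [4.0, 1.5, -9.1]
grip_width: 0.0251
```

```bash
python3 -c "
from h import *
go(-.023)"
```

```text
t 15.6333 turn(tool) [ 0.02 -0.01  0.  ] shift now [-0.4  0.9  0.3] ft tool [ 1.   0.3 10. ] w 0.0251
```

Call:
arm_command:
  rows: "1 0 0 2 0 0 0;1 0 0 1 0 0 0;1 0 0 0 0 0 0;1 0 0 0 0 0 0"

```text
time_s: 15.97
position: [0.5122, -0.0009, 0.1684]
tool_rot: [[0.411, 0.848, 0.336], [0.886, -0.458, 0.07], [0.213, 0.269, -0.939]]
ft_force: [-1.9, 0.3, 1.2]
grip_width: 0.0251
```

Call:
arm_command:
  rows: "1 0 0 2 0 0 0;1 0 0 0 0 0 0;1 0 0 0 0 0 0"

```text
time_s: 16.22
position: [0.513, -0.0008, 0.1666]
tool_rot: [[0.411, 0.847, 0.336], [0.886, -0.458, 0.07], [0.214, 0.269, -0.939]]
ft_force: [-4.3, -1.4, 6.1]
grip_width: 0.0251
```

```bash
python3 -c "
from h import *
go(-.026)"
```

```text
t 16.2167 turn(tool) [ 0.12 -0.02  0.  ] shift now [-0.5  0.4 -0.7] ft tool [-1.7 -1.4 -7.2] w 0.0251
```

Seated: about 9.7 N axial, which is where the nipple's spring starts. I'll push on about 9.5 mm.

Call:
arm_command:
  rows: "1 0 0 2 0 0 0;1 0 0 2 0 0 0;1 0 0 2 0 0 0;1 0 0 0 0 0 0"

```text
time_s: 16.55
position: [0.5152, -0.0004, 0.161]
tool_rot: [[0.411, 0.847, 0.337], [0.886, -0.458, 0.07], [0.214, 0.27, -0.939]]
ft_force: [-6.3, -0.9, 8.0]
grip_width: 0.0251
```

Call:
arm_command:
  rows: "1 0 0 2 0 0 0;1 0 0 1.5 0 0 0;1 0 0 0 0 0 0;1 0 0 0 0 0 0"

```text
time_s: 16.88
position: [0.5162, -0.0001, 0.158]
tool_rot: [[0.411, 0.847, 0.337], [0.886, -0.457, 0.07], [0.214, 0.27, -0.939]]
ft_force: [-6.6, -0.8, 9.2]
grip_width: 0.025
```

```bash
python3 - <<'E'
from h import *
go(-.036)
im,m=snap('side','side2');im2,m2=snap('wrist','w7');go(-.036)
u,v=proj(m,TIP)[0].astype(int)
cv2.imwrite('pics/fin.png',np.hstack([cv2.resize(im[v-40:v+40,u-40:u+40,::-1],(400,400),interpolation=cv2.INTER_CUBIC),cv2.resize(im2[200:480,160:480,::-1],(400,400))]))
E
```

```text
t 16.8833 turn(tool) [ 0.14 -0.02 -0.  ] shift now [-0.5  0.3  0.1] ft tool [ -1.4  -2.8 -10.9] w 0.025
t 16.9833 turn(tool) [ 0.15 -0.02  0.  ] shift now [-0.5  0.3  0.1] ft tool [ -1.1  -3.2 -11.6] w 0.0251
```

View pics/fin.png

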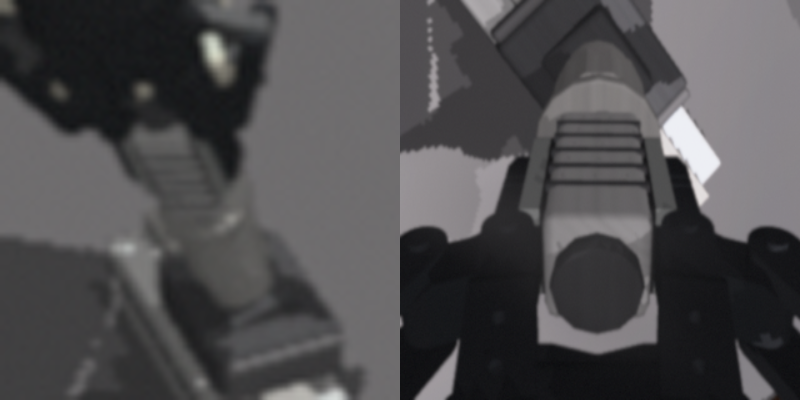

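The side view shows the coupler squarely over the nipple, close to the boss. The wrist view shows it unmoved in the grip. The axial force of about 13.5–14 N corresponds to about 9 mm of spring depth.

```bash
python3 -c "
from h import *
print(env.close_job())"
```

```text
the job is handed in; nothing more can be done
None
```

I finished the whole sequence and handed the job in at about 17 s of the 64 s allowed. The hand-in gives no verdict, so the result rests on my own measurements.

- **Keys:** I pressed the large key and let it up, then did the same with the small key. At about 5.5 mm of their 6 mm, the tool read 4.0–4.6 N on the large key and 4.3 N on the small. I then pressed each about 0.8 mm further. The closed fingers crossed the bar key about 35 mm above its top.
- **Coupler:** I gripped it by the square flats at about 90 N and lifted it out of the tray. A wrist picture with its outline drawn over it showed the mouth centred within about 1 mm and the tilt under 1°.
- **Snap-on:** With the tool tilted 20° along the nipple's axis, there was about 8 N of resistance as the balls were reached. A pull inward followed, then the spring's start force of about 9.7 N.
- **Final hold:** I pushed on by 9.5 mm commanded. The last check showed about 14 N axial force (about 9–10 mm into the port), the axis within 0.2° of my measured nipple axis, and the grip steady at 25 mm.

**Disagreements:**
- The cameras put the nipple tip up to 4 mm apart. I used an average, and the coupler went on without noticeable sideways force.
- At the final hold there was a sideways reading of about 3 N.
- The key, nipple and coupler-seat positions were inferred from tool position, force and pictures, not read directly.
- I did not re-measure the bystanders at the end, but felt no unexpected contact.

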